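# Move the hob knob to the bare spindle and hold it pressed

### The job

The hob has only one control knob left: pull it straight up off its spindle, turn it so that the D-shaped hole under it squarely matches the other, bare spindle, and push it fully home there. Then, as for lighting the burner, press the knob with its spindle right down against the spring and keep pressing: finish while holding it down, do not let go. Leave the pan, the tin and the jar where they stand.

Things in the scene. Friction and masses are not known exactly. Their poses are not given: they have to be found in the camera images.
- knob: Black cast-metal hob knob, about 200 g, 40 mm high. Origin: centre of the underside, on the axis; z up. Lower 20 mm: round skirt 40 mm across. x points along the bar grip to its pointed end (white line on top). Under it a D-shaped blind hole, 13 mm across, 15 mm deep, flat 1.9 mm from the axis on the +x side: the pointer shows the flat's side. Starts snapped on the donor spindle.
- knob_grip (a point): Centre of the knob's bar grip, on the axis, 30 mm above the knob's underside, axes as the knob's. The bar is 12 mm wide (y), 38 mm long (x; the pointed end reaches 25 mm from the axis), 20 mm high, on top of the skirt.
- donor_tip (a point): Tip of the spindle that carries the knob at the start, hidden in it 15 mm above its underside. Same make as the bare spindle; x points to its flat's side, z up. Cannot turn. Two small sprung catch balls, 7 mm below each spindle's tip, sit in a groove in the knob's hole: it takes about 4 to 8 N straight up, besides its weight, to pull the knob off.
- bare_tip (a point): Centre of the top end of the bare upright brass spindle, 24 mm above its dark bezel (46 mm across). D-shaft 12 mm across, flat 1.4 mm from the axis on the side x points to; z up; top 1.5 mm tapered. Cannot turn; the point sinks with it. Knob home: pointer over the flat (to within 10 degrees), underside 15 mm below this tip, caught by the balls (up to 9 N push).
- bare (a joint): How far the bare spindle is pressed down, in m: 0 up (rest), 0.006 fully down at its stop. A spring pushes it back up with 9 N at 0 and 12 N at 0.006, so the knob normally snaps home before the spindle gives much.
- hob: Stainless two-burner hob, fixed, 340 mm (x) by 560 mm (y), top face 55 mm above the work surface. Origin: centre of its underside; the two spindles stand 140 mm apart along y, 120 mm from its centre on its -x (robot) side. Burners with pan supports, 85 mm above the work surface, at x +40 mm, y +/-155 mm.
- pan: Open aluminium pan, 136 mm in diameter, 50 mm high, on the +y burner's pan supports: stays. Origin: centre of its underside.
- tin: Food tin, 74 mm in diameter, 100 mm high, on the work surface at the hob's -y end: stays. Origin: centre of its underside.
- jar: Jar with a steel cap, 60 mm in diameter, 95 mm high, on the work surface at the hob's +y end: stays. Origin: centre of its underside.
Mind the look-alikes: they are no part of the job. What is shaped like the knob but turquoise is not meant.

How it is judged:
By the outcome, as a careful person would: the job done as asked, in the order asked, and still so for the second after the job is handed in, while the arm keeps its last pose, push and grip.
It also fails if it takes over 43 s, if anything falls off the work surface, if the arm or the gripper's body presses on something with over 40 N, if the wrist force passes 120 N, or if a joint passes its speed limit or range.

### The arm

A 6-joint arm with a two-finger parallel gripper is mounted at the origin on the work surface. World frame = base frame: x ahead of the robot, y to its left, z up, the work surface at z = 0. Lengths are in mm, angles in rad, forces in N, time in s.
With the tool pointing down it reaches from about 275 to 1000 mm from the base axis. Payload 8.4 kg.
Tool frame: the origin (TCP) lies between the finger pads; the fingertips stand r.finger_overhang ahead of it and the grasp point (between the pads) is the TCP (r.finger_overhang is the distance from the TCP to the fingertips, in mm); z points along the fingers, y is the line along which they close (so a half turn about z gives the same grasp; the last joint's range is limited). The gripper opens to 85 mm and grips with 20 to 120 N. Pads are 22 mm wide; open, the fingers measure 114 mm over their backs; the gripper's body (76 mm by 85 mm) begins 54 mm behind the grasp point. The pads swing forward as they close: fully open they stand 13 mm farther back than shut.
Start: joints at [-1.208, 0.353, 1.633, -0, 1.155, -0.002], TCP at [222.975, -583.875, 250.281] pointing down, gripper open.
Joint ranges: [-2.63, 2.63], [-0.92, 2.1], [0.06, 2.66], [-1.3, 4.44], [0, 2.69], [-3.02, 3.02]. Speed limits (rad/s): [2.22, 2.22, 2.79, 3.14, 3.14, 3.14].

### API

Orientations are given as [roll, pitch, yaw] about the fixed x, y, z axes, in that order (R = Rz(yaw) Ry(pitch) Rx(roll)).
In Python, from rig import r, cams, sign_off gives the robot as it stands.
- The arm moves only by the shell command python3 -m crank 'ROWS' [FORCE]. ROWS is JSON, a list of rows, each a list of 7 numbers: the shift along the tool's x, y, z in m, then the turn, a rotation vector about the tool's x, y, z in rad, then the closure, from 0 (fully open) to 1 (shut). In form: [[dx, dy, dz, ax, ay, az, gripper], ...]. A call has 1 to 5 rows; each row is the pose to reach, as a shift and turn from the pose commanded when the call began, along the tool's axes at that moment; what a row does not reach only later rows make up. A row lasts 1/10 s, in which the tool goes at most 50 mm and 8.59 degrees, less where a joint would pass 70% of its speed; a pose out of reach is approached as far as the arm can. A call with a gripper value outside its range is refused whole. The fingers move at their own pace and stop on an object; FORCE is the grip in N (left out, the last holds). Time passes only in rows, so rows that repeat a pose let the fingers close. It gives the time, the measured TCP pose, the force, the opening and the grip force at its end, in the units of the state.
- r.sense(): the state, without advancing time (a new reading comes with each control period).
- cams.grab_frame(name): name is "scene" or "top" or "wrist"; returns a dict with "image" (384x512x3 uint8, red, green, blue), "fx", "fy", "cx", "cy" (pixels), "position" and "orientation" of the camera in the world. Camera axes: x right, y down, z forward; pixel columns grow to the right and rows downward; lengths in mm; the calibration is good to about 2 mm. A picture is of the moment at which its call begins. There is no depth.
- sign_off(): hands the job in; it is judged then, once.
The state is a dict: "clock": time; "qpos": joint angles; "qvel": joint speeds; "joint_efforts": joint torques, N m; "eef_pos": TCP position; "tcp_rot": TCP orientation; "contact_force": force on the tool from outside, world axes, zero at the start; "wrist_torque": the same for the moment, N m; "opening": opening from 0.0 (shut) to 1.0 (fully open); "grasp_force": force on a finger pad.
Only numpy, scipy, OpenCV 4.12 (cv2) and the standard library are available. Lean on these libraries where they do the work, as an engineer would, in place of code of your own. Each camera call takes 0.05 s, during which the arm holds its last target. There are 200 camera calls.

## Working session

There is one attempt and no reset: what is moved stays moved. The work goes in short steps, Python scripts to look and compute and a shell command to move; the robot and the scene stay as the last step left them, time stands still between calls to the robot, and variables do not carry over. Pictures are saved under pics/ and viewed, at most 10 in all, crops included, and the job is handed in when it is done.

```bash
ls; mkdir -p pics; python3 - <<'E'
from rig import r,cams
import cv2,numpy as np
print(r.sense(), r.finger_overhang)
ims=[]
for n in ["scene","top"]:
    f=cams.grab_frame(n); print(n,{k:v for k,v in f.items() if k!="image"})
    cv2.imwrite(f"pics/{n}0.png",f["image"][:,:,::-1])
E
```

```text
pics
{'clock': 0.0, 'qpos': array([-1.20840810e+00,  3.53655115e-01,  1.63414551e+00,  2.54983924e-05,
        1.15517211e+00, -2.39727922e-03]), 'qvel': array([ 3.40716300e-04, -1.18636966e-03,  7.07292627e-04,  9.93106265e-04,
       -1.82843491e-05,  8.65079331e-04]), 'joint_efforts': array([-1.92266125e-03, -6.05264926e+01, -3.42059970e+01, -3.33877506e-05,
        9.28192574e-03,  4.14215606e-05]), 'eef_pos': array([ 222.81803653, -583.45334305,  249.55243453]), 'tcp_rot': array([-3.14021264e+00, -2.66217034e-05,  3.64775176e-01]), 'contact_force': array([ 0.83693793, -0.78100101, -0.07499004]), 'wrist_torque': array([ 0.01842967, -0.00956547, -0.03195835]), 'grasp_force': 0.0, 'opening': 1.000501800160993} 19.0
scene {'fx': 431.6500890670889, 'fy': 431.6500890670889, 'cx': 253.22766584008517, 'cy': 192.39129274926316, 'position': array([890.10687633, 619.07844566, 892.35110004]), 'orientation': array([-2.41309182,  0.00497529,  2.57646894])}
top {'fx': 360.1169369234919, 'fy': 360.1169369234919, 'cx': 254.9872624765383, 'cy': 190.13276860927382, 'position': array([ 400.24921336,    6.22294064, 1012.85388692]), 'orientation': array([-3.03168738,  0.01239946, -1.57678281])}
```

View pics/top0.png

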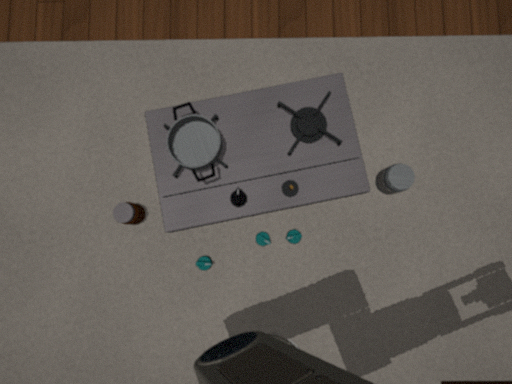

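View pics/scene0.png

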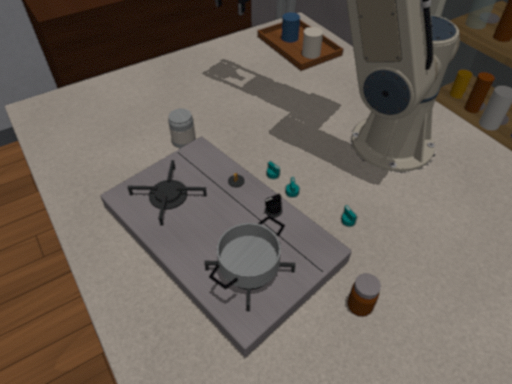

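The top view shows the black knob at (239,198) and the bare brass spindle on its bezel at (290,188). The look-alikes are turquoise: (205,263), (263,239) and (294,237). I choose the black knob on the hob. The scene view agrees: knob (273,205), spindle (236,180), and a pan handle at (272,224) close to the knob.

```bash
cat > h.py <<'E'
import numpy as np,cv2
from scipy.spatial.transform import Rotation as R
from rig import r,cams
def ray(f,u,v):
    d=R.from_euler('xyz',f["orientation"]).apply([(u-f["cx"])/f["fx"],(v-f["cy"])/f["fy"],1]); return np.array(f["position"]),d
def onz(f,u,v,z):
    p,d=ray(f,u,v); return p+d*(z-p[2])/d[2]
def tri(a,b):
    (p,d),(q,e)=a,b
    s=np.linalg.lstsq(np.c_[d,-e],q-p,rcond=None)[0]; A=p+s[0]*d;B=q+s[1]*e
    return (A+B)/2,np.linalg.norm(A-B)
def pix(f,P):
    c=R.from_euler('xyz',f["orientation"]).inv().apply(np.array(P)-f["position"]); return f["fx"]*c[0]/c[2]+f["cx"],f["fy"]*c[1]/c[2]+f["cy"]
def tool(target,yaw=None):
    """shift in tool axes (m) from measured TCP to target, yaw change"""
    s=r.sense(); M=R.from_euler('xyz',s["tcp_rot"]); print("d tool mm",M.inv().apply(np.array(target)-s["eef_pos"]).round(1),s["tcp_rot"].round(4))
E
python3 - <<'E'
from h import *
t=cams.grab_frame("top");s=cams.grab_frame("scene")
a=cv2.resize(t["image"][165:225,210:320],None,fx=7,fy=7,interpolation=cv2.INTER_CUBIC)[:,:,::-1]
b=cv2.resize(s["image"][160:240,220:320],None,fx=2.2,fy=2.2)[:,:,::-1]
cv2.imwrite("pics/c1.png",a)
print("knob z95",onz(t,239,196,98),"bare z57",onz(t,290,188,57), "corner hob", [onz(t,u,v,55).round() for u,v in [(146,112),(343,73),(369,191),(167,231)]])
print(tri(ray(t,239,196),ray(s,273,203)),tri(ray(t,290,186),ray(s,236,178)))
E
```

```text
knob z95 [486.5083736  57.8684088  98.       ] bare z57 [510.84449113 -76.0480141   57.        ] corner hob [array([725., 316.,  55.]), array([ 830., -228.,   55.]), array([ 501., -286.,   55.]), array([399., 251.,  55.])]
(array([486.00229151,  60.38056163,  81.92931426]), np.float64(5.158197591531918)) (array([512.72604585, -73.52314027,  68.22272113]), np.float64(5.332670555985355))
```

View pics/c1.png

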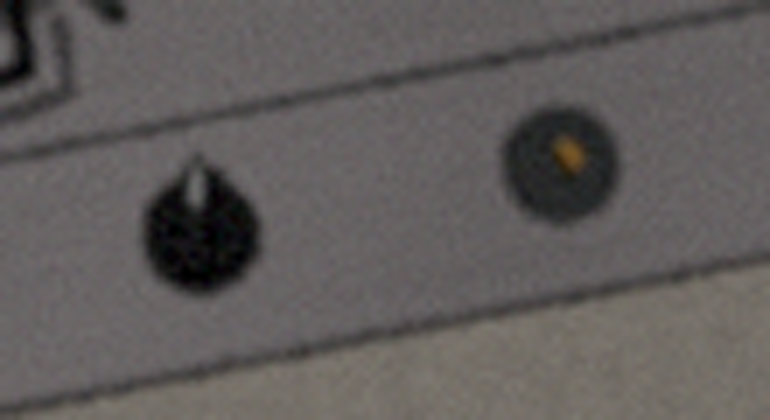

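```bash
python3 -m crank '[[0.038,-0.032,0,0,0,0,0],[0.076,-0.064,0,0,0,0,0],[0.114,-0.096,0,0,0,0,0],[0.152,-0.128,0,0,0,0,0],[0.19,-0.16,0,0,0,0,0]]'
python3 -m crank '[[0.038,-0.032,0,0,0,0,0],[0.076,-0.064,0,0,0,0,0],[0.114,-0.096,0,0,0,0,0],[0.152,-0.128,0,0,0,0,0],[0.19,-0.16,0,0,0,0,0]]'
python3 -m crank '[[0.03,-0.025,0,0,0,0.12,0],[0.058,-0.051,0,0,0,0.24,0],[0.058,-0.051,0,0,0,0.32,0],[0.058,-0.051,0,0,0,0.32,0],[0.058,-0.051,0,0,0,0.32,0]]'
python3 - <<'E'
from h import *
f=cams.grab_frame("wrist");cv2.imwrite("pics/w1.png",f["image"][:,:,::-1])
s=r.sense();print(f["position"],f["orientation"],s["eef_pos"],s["tcp_rot"])
print(pix(f,[511,-75,80]),pix(f,[486,60,98]))
E
```

```text
clock: 0.7
eef_pos: [343.9, -364.8, 250.3]
tcp_rot: [3.141, -0.0, 0.364]
contact_force: [1.6, -0.9, 1.2]
opening: 1.001
grasp_force: 0.0
clock: 1.2
eef_pos: [464.4, -147.4, 250.5]
tcp_rot: [3.141, -0.0, 0.365]
contact_force: [0.1, -0.7, 0.0]
opening: 1.001
grasp_force: 0.0
clock: 1.7
eef_pos: [499.5, -81.2, 250.1]
tcp_rot: [3.142, 0.0, 0.047]
contact_force: [0.2, 0.4, 0.1]
opening: 1.0
grasp_force: 0.0
[582.11616529 -77.95798174 373.66317182] [ 2.81238102e+00  5.83422852e-04 -1.52365297e+00] [499.45300849 -81.49244816 250.19882392] [3.14152279e+00 3.24413815e-04 4.64862520e-02]
(np.float64(246.27976211575466), np.float64(155.12074032744218)) (np.float64(87.90652460619657), np.float64(181.14571530154447))
```

View pics/w1.png

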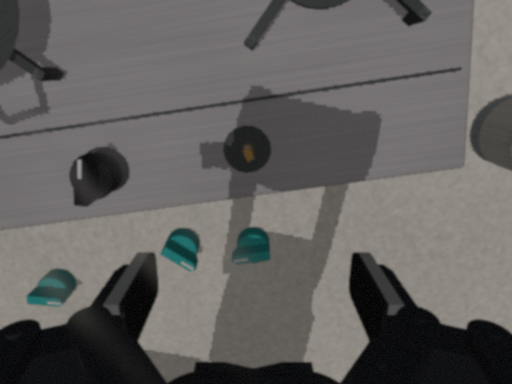

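The wrist view has the brass tip at (249,153), its bezel around (247,149), and the knob at (98,172) with its white line at (80,168). The turquoise ones are at (182,248), (252,246) and (52,288). I'll go down for a closer look.

```bash
python3 -m crank '[[0,0,0.04,0,0,0,0],[0,0,0.08,0,0,0,0],[0,0,0.08,0,0,0,0],[0,0,0.08,0,0,0,0]]'
python3 - <<'E'
from h import *
f=cams.grab_frame("wrist");np.save("w2.npy",f,allow_pickle=True)
im=f["image"]; u,v=map(int,pix(f,[511,-75,80])); print(u,v,f["position"],f["orientation"],f["fx"],f["cx"],f["cy"])
h=cv2.cvtColor(im,cv2.COLOR_RGB2HSV)
m=cv2.inRange(h,(8,90,50),(30,255,255)); n,l,st,c=cv2.connectedComponentsWithStats(m); print(st[1:][st[1:,4]>30],c[1:][st[1:,4]>30])
cv2.imwrite("pics/c2.png",cv2.resize(im[max(0,v-45):v+45,u-50:u+50],None,fx=6,fy=6,interpolation=cv2.INTER_CUBIC)[:,:,::-1])
E
```

```text
clock: 2.15
eef_pos: [499.4, -81.6, 170.6]
tcp_rot: [-3.141, 0.002, 0.045]
contact_force: [-0.1, -0.6, 0.5]
opening: 0.998
grasp_force: 0.0
243 182 [582.1683885  -78.68437398 294.03471425] [ 2.81136431e+00  9.53956492e-04 -1.52647525e+00] 336.91425446331806 253.15069243869098 186.31405372303507
[[238 166  15  26 278]] [[245.50719424 178.28776978]]
```

View pics/c2.png

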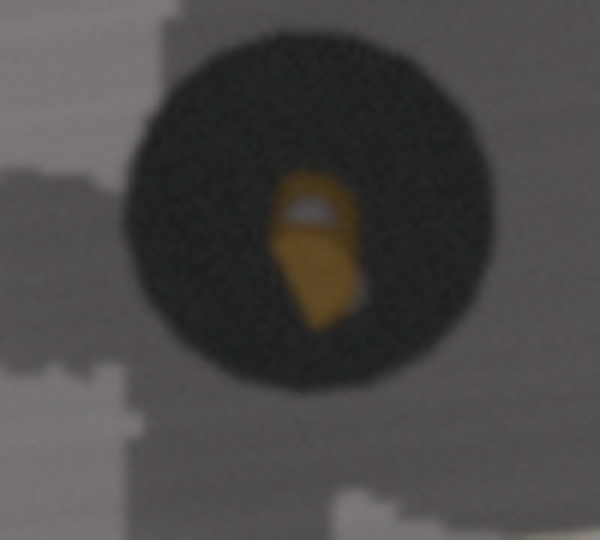

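Seen up close, the brass D top has its flat chord from (272,245) to (318,328) in the crop, so the flat faces image lower-left, at a world yaw of about 120°. Silver catch balls sit at (310,210) and (362,290). Next I look at the knob the same way.

```bash
cat >> h.py <<'E'
def spindle(f,guess,z=81):
    """tip face: bright brass mask, hull, longest edge = flat"""
    im=f["image"]; u,v=map(int,pix(f,guess)); o=np.array([u-35,v-35]); K=8
    c=cv2.resize(im[v-35:v+35,u-35:u+35],None,fx=K,fy=K,interpolation=cv2.INTER_CUBIC)
    h=cv2.cvtColor(cv2.GaussianBlur(c,(7,7),0),cv2.COLOR_RGB2HSV)
    br=cv2.inRange(h,(8,90,40),(30,255,255)); V=h[:,:,2]
    t,_=cv2.threshold(V[br>0],0,255,cv2.THRESH_OTSU); m=((br>0)&(V>t)).astype(np.uint8)
    m=cv2.morphologyEx(m,cv2.MORPH_OPEN,np.ones((9,9)))
    cs,_=cv2.findContours(m,0,2); k=max(cs,key=cv2.contourArea)
    uv=(k[:,0,:]+.5)/K-.5+o
    P=np.array([onz(f,a,b,z)[:2] for a,b in uv],np.float32)
    poly=cv2.approxPolyDP(cv2.convexHull(P),0.5,True)[:,0]
    e=np.roll(poly,-1,0)-poly; i=np.argmax(np.hypot(*e.T)); d=e[i]/np.hypot(*e[i]); n=np.array([-d[1],d[0]])
    if n@(P.mean(0)-poly[i])>0: n=-n
    s=(P-poly[i])@n; ext=s.min(); w=P@d
    # along n: flat at max, round at max-7.4; along d: mid of extents
    on=P@n; ctr=n*(on.max()-1.4)+d*(w.max()+w.min())/2
    print("otsu",t,"edge",np.hypot(*e[i]).round(1),"depth",np.ptp(on).round(1),"width",np.ptp(w).round(1),"flat yaw deg",np.degrees(np.arctan2(n[1],n[0])).round(1),"ctr",ctr.round(1))
    return m
E
python3 -m crank '[[-0.006,-0.045,0,0,0,0,0],[-0.012,-0.09,0,0,0,0,0],[-0.018,-0.135,0,0,0,0,0],[-0.018,-0.135,0,0,0,0,0],[-0.018,-0.135,0,0,0,0,0]]'
python3 - <<'E'
from h import *
f=np.load("w2.npy",allow_pickle=True).item()
spindle(f,[511,-75,80])
f=cams.grab_frame("wrist");np.save("w3.npy",f,allow_pickle=True)
im=f["image"]; u,v=map(int,pix(f,[486,60,98])); print(u-50,v-45,r.sense()["eef_pos"],r.sense()["qpos"][5])
cv2.imwrite("pics/c3.png",cv2.resize(im[max(0,v-45):v+45,u-50:u+50],None,fx=6,fy=6,interpolation=cv2.INTER_CUBIC)[:,:,::-1])
E
```

```text
clock: 2.7
eef_pos: [477.0, 53.9, 172.4]
tcp_rot: [-3.142, -0.004, 0.048]
contact_force: [0.5, -0.9, -0.4]
opening: 1.001
grasp_force: 0.0
otsu 76.0 edge 8.9 depth 7.0 width 11.6 flat yaw deg 117.4 ctr [511.6 -74.9]
193 150 [476.96319594  52.99876651 172.02000475] 1.6327430928182762
```

View pics/c3.png

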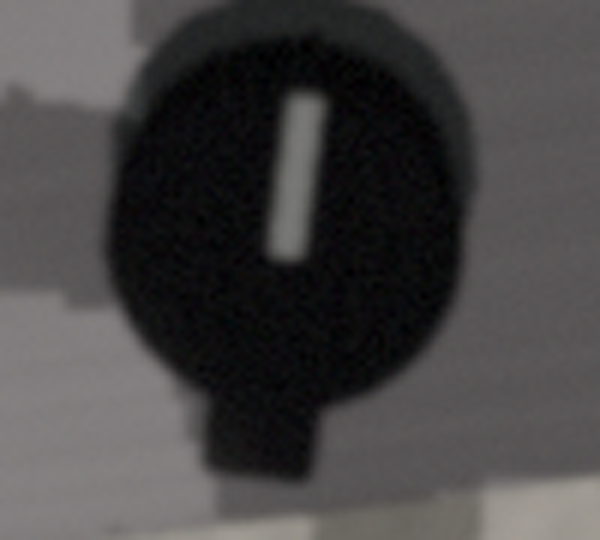

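The black knob fills the crop. Its white line runs from (287,262) to the pointed end (307,92), the skirt is centred at about (287,225) and the bar's tail is at (262,440).

```bash
python3 - <<'E'
from h import *
f=np.load("w3.npy",allow_pickle=True).item()
g=lambda x,y,z:onz(f,(x+.5)/6-.5+193,(y+.5)/6-.5+150,z)
a,b=g(307,92,106),g(287,262,106); d=a-b; print("line",a,b,np.hypot(*d[:2]),"yaw",np.degrees(np.arctan2(d[1],d[0])))
print("skirt L/R",g(112,225,86),g(462,225,86),"tail bottom corners z106",g(207,470,106),g(308,478,106))
im=f["image"];v,u=np.mgrid[150:240,193:293]
m=(im[150:240,193:293].min(2)>75)
m=cv2.inRange(im[150:240,193:293],(85,85,85),(255,255,255)); n,l,st,c=cv2.connectedComponentsWithStats(m);print(st[1:],c[1:])
tool(b)
E
```

```text
line [507.89446806  60.26692483 106.        ] [490.24833701  61.58924278 106.        ] 17.695605833435746 yaw -4.285466434317765
skirt L/R [486.41295978  81.41571789  86.        ] [488.24216279  43.01916608  86.        ] tail bottom corners z106 [466.96247741  69.06110495 106.        ] [466.54807743  58.57213444 106.        ]
[[   0    0  100   90 4370]
 [  46   16    7   27  127]
 [  90   20    1    2    2]
 [  99   62    1    1    1]] [[47.66590389 51.26407323]
 [48.8976378  28.87401575]
 [90.         20.5       ]
 [99.         62.        ]]
d tool mm [13.5 -8.  66.1] [ 3.1415e+00 -3.1000e-03  4.6100e-02]
```

```bash
python3 -m crank '[[0.009,-0.009,0.02,0,0,0.12,0.4],[0.009,-0.009,0.045,0,0,0.12,0.4],[0.009,-0.009,0.055,0,0,0.12,0.4],[0.009,-0.009,0.055,0,0,0.12,0.4],[0.009,-0.009,0.055,0,0,0.12,0.4]]' 60
python3 - <<'E'
from h import *
tool([485.5,62.5,109]);print(r.sense()["eef_pos"],r.sense()["contact_force"])
E
```

```text
clock: 3.25
eef_pos: [484.8, 61.7, 115.9]
tcp_rot: [3.142, -0.0, -0.076]
contact_force: [0.7, -0.5, 0.2]
opening: 0.603
grasp_force: 0.0
d tool mm [ 0.6 -0.8  6.9] [ 3.1416e+00 -4.0000e-04 -7.6000e-02]
[484.82208044  61.72198733 115.94425053] [ 0.65915936 -0.47201736  0.15783234]
```

```bash
python3 -m crank '[[0.001,-0.001,0.007,0,0,0,0.4],[0.001,-0.001,0.007,0,0,0,0.6],[0.001,-0.001,0.007,0,0,0,0.75],[0.001,-0.001,0.007,0,0,0,0.8],[0.001,-0.001,0.007,0,0,0,0.8]]'
python3 -m crank '[[0,0,0,0,0,0,1],[0,0,0,0,0,0,1],[0,0,0,0,0,0,1],[0,0,0,0,0,0,1],[0,0,0,0,0,0,1]]' 60
python3 - <<'E'
from h import *
s=r.sense();print(s["eef_pos"],s["tcp_rot"],s["contact_force"],s["wrist_torque"],s["opening"])
f=cams.grab_frame("wrist");cv2.imwrite("pics/w4.png",f["image"][:,:,::-1])
E
```

```text
clock: 3.75
eef_pos: [485.5, 63.4, 108.5]
tcp_rot: [-3.142, -0.0, -0.075]
contact_force: [0.0, 0.4, 0.3]
opening: 0.203
grasp_force: 0.0
clock: 4.25
eef_pos: [485.8, 63.4, 108.5]
tcp_rot: [-3.141, -0.001, -0.075]
contact_force: [0.1, -0.0, 5.2]
opening: 0.121
grasp_force: 60.1
[485.76455588  63.36846553 108.52345045] [-3.14145380e+00 -6.78907772e-04 -7.52442144e-02] [ 0.1179544  -0.01276591  5.22924485] [-0.02665948 -0.02392887 -0.02271315] 0.12101693732897452
```

View pics/w4.png

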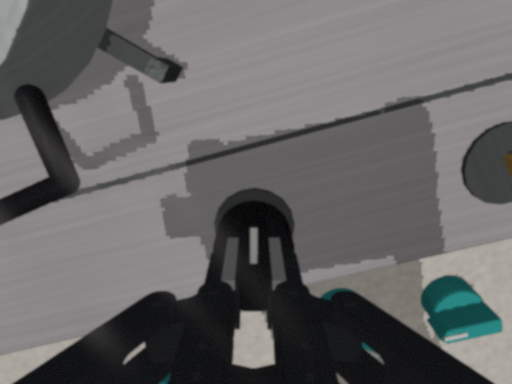

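The fingers close on the bar either side of the white line at (253,243), and the forces are even. Now I pull straight up with a firmer grip.

```bash
python3 -m crank '[[0,0,0,0,0,0,1],[0,0,0,0,0,0,1],[0,0,-0.003,0,0,0,1],[0,0,-0.006,0,0,0,1],[0,0,-0.01,0,0,0,1]]' 100
python3 -m crank '[[0,0,-0.01,0,0,0,1],[0,0,-0.03,0,0,0,1],[0,0,-0.06,0,0,0,1],[0,0,-0.06,0,0,0,1],[0,0,-0.06,0,0,0,1]]'
python3 -c "from h import *;s=r.sense();print(s['eef_pos'],s['tcp_rot'],s['contact_force'])"
```

```text
clock: 4.8
eef_pos: [481.5, 63.1, 116.6]
tcp_rot: [3.14, 0.008, -0.075]
contact_force: [-5.8, 0.1, -2.3]
opening: 0.105
grasp_force: 103.9
clock: 5.3
eef_pos: [485.4, 63.3, 178.3]
tcp_rot: [-3.141, -0.001, -0.075]
contact_force: [0.5, 0.0, -1.7]
opening: 0.097
grasp_force: 99.0
[485.44042757  63.31963579 178.28677664] [-3.14148879e+00 -7.76321559e-04 -7.51899376e-02] [ 0.51740257  0.0283459  -1.68929216]
```

```bash
python3 -m crank '[[-0.03,0,0,0,0,0,1],[-0.06,0,0,0,0,0,1],[-0.06,0,0,0,0,0,1],[-0.06,0,0,0,0,0,1],[-0.06,0,0,0,0,0,1]]'
python3 - <<'E'
from h import *
f=cams.grab_frame("wrist");np.save("w5.npy",f,allow_pickle=True)
s=r.sense();print(s["eef_pos"],s["tcp_rot"])
spindle(f,[486,62.5,80])
g=cams.grab_frame("scene");np.save("s5.npy",g,allow_pickle=True)
u,v=map(int,pix(g,s["eef_pos"]-[0,0,20]));print(u,v)
a=cv2.resize(f["image"][120:384,120:390],(400,391),interpolation=cv2.INTER_CUBIC)
b=cv2.resize(g["image"][max(v-40,0):max(v-40,0)+98,u-50:u+50],(399,391),interpolation=cv2.INTER_CUBIC)
cv2.imwrite("pics/c5.png",np.hstack([a,b])[:,:,::-1])
E
```

```text
clock: 5.8
eef_pos: [426.2, 67.9, 177.9]
tcp_rot: [3.142, 0.0, -0.075]
contact_force: [1.0, -0.3, -2.9]
opening: 0.095
grasp_force: 98.9
[426.30042532  67.86439029 177.95941578] [-3.14158989e+00 -3.65439747e-05 -7.52814313e-02]
otsu 117.0 edge 9.1 depth 6.8 width 11.2 flat yaw deg -4.3 ctr [484.6  62.3]
295 173
```

View pics/c5.png

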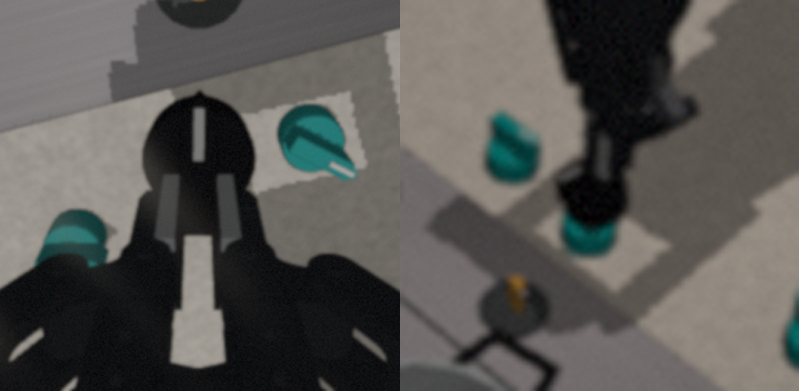

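The right half shows the knob held below the fingers and tilted or shifted. In the wrist view its line has moved from rows 227–263 to rows 192–228, so the knob slipped in the grip. I'll work out how far.

```bash
python3 - <<'E'
from h import *
from scipy.optimize import least_squares
f3=np.load("w3.npy",allow_pickle=True).item();f=np.load("w5.npy",allow_pickle=True).item()
# line ends and skirt extremes in w5, automatically
im=f["image"];m=cv2.inRange(im[185:235,240:268],(85,85,85),(255,255,255));n,l,st,c=cv2.connectedComponentsWithStats(m);print(st[1:],c[1:])
dark=im[:,:,:].max(2)<32
for v in range(178,250,6):
    x=np.where(dark[v,200:310])[0]+200; print(v,x.min() if len(x) else 0,x.max() if len(x) else 0,end=" | ")
print()
for v in range(150,236,6):
    x=np.where(f3["image"][v,193:293].max(1 if 0 else 1)<32)[0]+193; print(v,x.min() if len(x) else 0,x.max() if len(x) else 0,end=" | ")
# camera in tool frame (w5)
T=R.from_euler('xyz',[3.1416,0,-.0752]); P=np.array([426.2,67.9,177.9])
print("\ncam in tool",T.inv().apply(f["position"]-P))
# where w4's knob (axis 484.6,62.3, TCP 485.8,63.4,108.5) line would be in w5 if it hadn't slipped
for lx,z in [(5.6,106),(23.3,106),(5.6,100),(23.3,100)]:
    d=T.inv().apply(np.array([484.6+lx,62.3-lx*.075,z])-[485.8,63.4,108.5]); print(lx,z,d.round(1),np.round(pix(f,P+T.apply(d)),1))
E
```

```text
[[  0   0   2   1   2]
 [ 26   0   2   1   2]
 [ 11   8   7  36 239]] [[ 0.5         0.        ]
 [26.5         0.        ]
 [13.91213389 24.958159  ]]
178 0 0 | 184 252 257 | 190 238 271 | 196 230 278 | 202 226 282 | 208 222 285 | 214 221 288 | 220 224 289 | 226 228 290 | 232 231 290 | 238 242 288 | 244 242 286 | 
150 0 0 | 156 233 246 | 162 222 260 | 168 218 264 | 174 214 267 | 180 213 269 | 186 212 269 | 192 211 268 | 198 213 267 | 204 217 264 | 210 222 260 | 216 228 249 | 222 228 244 | 228 236 243 | 234 0 0 | 
cam in tool [  82.66160533    0.79590426 -123.53068702]
5.6 106 [4.5 1.2 2.5] [254.3 263.9]
23.3 106 [22.3  1.2  2.5] [254.3 226.3]
5.6 100 [4.5 1.2 8.5] [254.2 256.6]
23.3 100 [22.3  1.2  8.5] [254.3 220.2]
```

```bash
python3 -m crank '[[0.03,0.03,0,0,0,0,1],[0.06,0.06,0,0,0,0,1],[0.068,0.068,0.01,0,0,0,1],[0.068,0.068,0.04,0,0,0,1],[0.068,0.068,0.06,0,0,0,1]]'
python3 -m crank '[[0,0,0,0,0,0,1],[0,0,0,0,0,0,1],[0,0,0.003,0,0,0,1],[0,0,0.003,0,0,0,1]]'
python3 -m crank '[[0,0,0.002,0,0,0,1],[0,0,0.004,0,0,0,1],[0,0,0.004,0,0,0,1]]'
```

```text
clock: 6.4
eef_pos: [488.3, -5.6, 116.6]
tcp_rot: [-3.142, 0.001, -0.077]
contact_force: [0.3, 0.6, -1.6]
opening: 0.096
grasp_force: 99.0
clock: 6.8
eef_pos: [488.9, -4.9, 116.0]
tcp_rot: [-3.141, -0.001, -0.075]
contact_force: [0.2, 0.3, -2.1]
opening: 0.097
grasp_force: 99.0
clock: 7.1
eef_pos: [488.2, -5.0, 111.3]
tcp_rot: [3.142, 0.0, -0.075]
contact_force: [0.4, 0.3, -1.4]
opening: 0.094
grasp_force: 99.0
```

```bash
for i in 1; do python3 -m crank '[[0,0,0.002,0,0,0,1],[0,0,0.002,0,0,0,1]]'; python3 -m crank '[[0,0,0.002,0,0,0,1],[0,0,0.002,0,0,0,1]]';  done | grep -E "eef|contact"
```

```text
eef_pos: [488.0, -5.1, 109.8]
contact_force: [-4.0, -0.1, 11.5]
eef_pos: [487.5, -5.0, 109.2]
contact_force: [-13.2, 0.5, 34.0]
```

```bash
python3 -m crank '[[0,0,-0.0015,0,0,0,1],[0,0,-0.002,0,0,0,0.9],[0,0,-0.002,0,0,0,0.6],[0,0,-0.002,0,0,0,0.5],[0,0,-0.002,0,0,0,0.5]]' 20
python3 -m crank '[[-0.02,0,-0.02,0,0,0,0.5],[-0.02,0,-0.04,0,0,0,0.5],[-0.02,0,-0.06,0,0,0,0.5],[-0.02,0,-0.06,0,0,0,0.5],[-0.02,0,-0.06,0,0,0,0.5]]'
python3 - <<'E'
from h import *
f=cams.grab_frame("wrist");np.save("w6.npy",f,allow_pickle=True)
s=r.sense();print(s["eef_pos"],s["tcp_rot"]);u,v=map(int,pix(f,[498,-6,85]));print(u-50,v-45)
cv2.imwrite("pics/c6.png",cv2.resize(f["image"][v-45:v+45,u-50:u+50],None,fx=6,fy=6,interpolation=cv2.INTER_CUBIC)[:,:,::-1])
E
```

```text
clock: 8.0
eef_pos: [488.4, -5.1, 109.2]
tcp_rot: [3.142, -0.0, -0.075]
contact_force: [0.2, 0.2, 0.1]
opening: 0.498
grasp_force: 0.0
clock: 8.5
eef_pos: [468.5, -3.6, 169.3]
tcp_rot: [-3.142, -0.001, -0.075]
contact_force: [-0.6, -0.2, -1.2]
opening: 0.498
grasp_force: 0.0
[468.05599664  -3.56980665 168.70479268] [ 3.14155713e+00  5.28729820e-04 -7.52284479e-02]
202 114
```

View pics/c6.png

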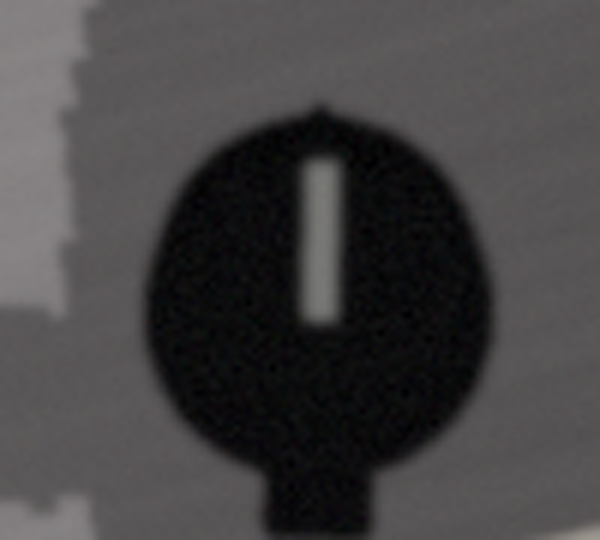

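The knob stands upright on the hob between the spindles, with its line from (321,325) to (322,160) in the crop. I regrasp it here, centred and deeper.

```bash
python3 - <<'E'
from h import *
f=np.load("w6.npy",allow_pickle=True).item()
g=lambda x,y,z:onz(f,(x+.5)/6-.5+202,(y+.5)/6-.5+114,z)
a,b=g(322,158,95),g(320.5,326,95); d=a-b; print(a,b,np.hypot(*d[:2]),"yaw",np.degrees(np.arctan2(d[1],d[0])))
u=d/np.linalg.norm(d); ax=(a-u*23.3+b-u*5.6)/2; print("axis",ax,"skirt",(g(145,300,75)+g(492,300,75))/2)
tool([ax[0],ax[1],105])
E
```

```text
[512.57447414  -8.74809998  95.        ] [495.42220907  -7.33361232  95.        ] 17.21049018316607 yaw -4.714316108419669
axis [489.59722766  -6.85324635  95.        ] skirt [492.83092962  -7.00805149  75.        ]
d tool mm [21.8  1.7 63.7] [ 3.1416e+00  5.0000e-04 -7.5200e-02]
```

```bash
python3 -m crank '[[0.022,0.002,0.02,0,0,0,0.75],[0.022,0.002,0.05,0,0,0,0.75],[0.022,0.002,0.064,0,0,0,0.75],[0.022,0.002,0.066,0,0,0,0.75],[0.022,0.002,0.066,0,0,0,0.75]]' | grep -E "eef|contact|open"
python3 -m crank '[[0,0,0.001,0,0,0,0.75],[0,0,0.002,0,0,0,0.75],[0,0,0.003,0,0,0,0.75],[0,0,0.003,0,0,0,0.75]]' | grep -E "eef|contact"
python3 -m crank '[[0,0,0.001,0,0,0,0.75],[0,0,0.002,0,0,0,0.75],[0,0,0.002,0,0,0,0.75]]' | grep -E "eef|contact"
```

```text
eef_pos: [489.5, -7.2, 102.4]
contact_force: [-0.1, 0.3, 0.9]
opening: 0.248
eef_pos: [490.3, -7.2, 100.6]
contact_force: [0.3, -0.5, -1.2]
eef_pos: [490.1, -7.2, 98.2]
contact_force: [-0.7, -0.6, -0.3]
```

```bash
python3 -m crank '[[0,0,0.002,0,0,0,0.75],[0,0,0.002,0,0,0,0.8],[0,0,0.002,0,0,0,0.84],[0,0,0.002,0,0,0,1],[0,0,0.002,0,0,0,1]]' 40| grep -E "eef|contact|open"
python3 -m crank '[[0,0,0,0,0,0,1],[0,0,0,0,0,0,1],[0,0,0,0,0,0,1]]' 40| grep -E "eef|contact|open"
python3 -m crank '[[0,0,0,0,0,0,1],[0,0,0,0,0,0,1],[0,0,0,0,0,0,1]]' 100| grep -E "eef|contact|open"
```

```text
eef_pos: [490.2, -7.2, 96.3]
contact_force: [0.2, 1.0, 0.1]
opening: 0.131
eef_pos: [490.2, -7.2, 96.3]
contact_force: [-0.3, 0.6, 1.0]
opening: 0.131
eef_pos: [490.4, -7.2, 96.5]
contact_force: [-0.1, 0.6, 4.6]
opening: 0.111
```

```bash
python3 -m crank '[[0,0,-0.01,0,0,0,1],[0,0,-0.04,0,0,0,1],[0,0,-0.075,0,0,0,1],[0,0,-0.075,0,0,0,1]]' | grep -E "eef|contact|open"
python3 -m crank '[[0.012,0.024,0,0,0,-0.14,1],[0.024,0.048,0,0,0,-0.28,1],[0.036,0.072,0,0,0,-0.42,1],[0.048,0.096,0,0,0,-0.56,1],[0.058,0.117,0,0,0,-0.7,1]]' | grep -E "eef|contact|open"
python3 -m crank '[[0,0,0,0,0,-0.14,1],[0,0,0,0,0,-0.28,1],[0,0,0,0,0,-0.42,1],[0,0,0,0,0,-0.56,1],[0,0,0,0,0,-0.7,1]]' | grep -E "eef|contact|open"
python3 -m crank '[[0,0,0,0,0,-0.14,1],[0,0,0,0,0,-0.28,1],[0,0,0,0,0,-0.42,1],[0,0,0,0,0,-0.56,1],[0,0,0,0,0,-0.7,1]]' | grep -E "eef|contact|open"
python3 -m crank '[[0,0,0,0,0,-0.02,1],[0,0,0,0,0,-0.02,1],[0,0,0,0,0,-0.02,1]]'
python3 - <<'E'
from h import *
f=cams.grab_frame("wrist");np.save("w7.npy",f,allow_pickle=True)
s=r.sense();print(s["eef_pos"],s["tcp_rot"],s["qpos"][5])
spindle(f,[511.6,-75,80])
m=cv2.inRange(f["image"][180:300,235:275],(85,85,85),(255,255,255));n,l,st,c=cv2.connectedComponentsWithStats(m);print(st[1:],c[1:])
cv2.imwrite("pics/c7.png",f["image"][:,:,::-1])
E
```

```text
eef_pos: [492.5, -7.3, 175.4]
contact_force: [-0.1, 0.3, -2.0]
opening: 0.113
eef_pos: [539.0, -129.4, 170.7]
contact_force: [0.1, 0.3, -2.7]
opening: 0.11
eef_pos: [538.4, -128.1, 170.5]
contact_force: [-0.1, 0.3, -1.3]
opening: 0.113
eef_pos: [538.5, -128.1, 170.6]
contact_force: [0.0, 0.0, -2.9]
opening: 0.112
clock: 13.05
eef_pos: [539.0, -128.2, 171.0]
tcp_rot: [-3.141, -0.0, 2.042]
contact_force: [-0.3, -0.7, -1.3]
opening: 0.113
grasp_force: 98.2
[ 539.03476063 -128.20060677  171.11957891] [-3.14133500e+00 -2.55759509e-04  2.04228463e+00] -0.7077261237543687
otsu 131.0 edge 9.3 depth 7.2 width 11.0 flat yaw deg 116.5 ctr [511.4 -74.9]
[[  0   0  40  23 745]
 [ 15  48   7  35 244]
 [ 37 101   3   6  15]
 [  0 105   1   2   2]] [[ 19.8147651    8.88993289]
 [ 18.01229508  64.93032787]
 [ 37.86666667 103.06666667]
 [  0.         105.5       ]]
```

View pics/c7.png

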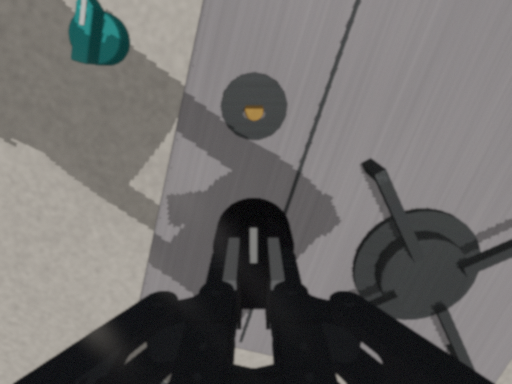

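The view shows the knob aligned in the grip with its line at column 253, rows 228–263. The spindle's flat is square to the image at (254,114). Bare centre and yaw agree with the first look.

```bash
python3 - <<'E'
from h import *
f=np.load("w7.npy",allow_pickle=True).item(); P=np.array([539.03,-128.2,171.1]);T=R.from_euler('xyz',[np.pi,0,2.0423])
for zt in (0,1.5,3):
    k=[T.inv().apply(onz(f,253.0,v,P[2]-zt)-P) for v in (227.5,262.5)]; print(zt,k[0].round(1),k[1].round(1),"axis x",((k[0][0]-23.3+k[1][0]-5.6)/2).round(2))
# same for knob on the donor in w3 & w6 references
for ax in ([-1,0],[0,0]):
    print(T.inv().apply(np.array([511.4,-74.9,130])-T.apply([ax[0],ax[1],0])-P).round(1))
E
```

```text
0 [23.2 -0.9  0. ] [ 7.  -0.9  0. ] axis x 0.65
1.5 [22.5 -0.9  1.5] [ 6.1 -0.9  1.5] axis x -0.17
3 [21.7 -0.9  3. ] [ 5.2 -0.9  3. ] axis x -1.0
[61.  -0.4 41.1]
[60.  -0.4 41.1]
```

```bash
python3 - <<'E'
from h import *
for n,P,y in (("w2",[499.4,-81.6,170.6],.045),("w3",[477,53.4,172.2],.047),("w5",[426.25,67.88,177.93],-.0753),("w6",[468.2,-3.6,169],-.0752),("w7",[539.03,-128.2,171.1],2.0423)):
    f=np.load(n+".npy",allow_pickle=True).item();T=R.from_euler('xyz',[np.pi,0,y])
    C=R.from_euler('xyz',f["orientation"])
    print(n,T.inv().apply(f["position"]-P).round(2),(T.inv()*C).as_euler('xyz').round(4),f["fx"],f["cx"])
s=[r.sense()["eef_pos"] for _ in range(1)];print(s)
E
```

```text
w2 [  82.82    0.81 -123.43] [-3.3020e-01 -1.0000e-03  1.5715e+00] 336.91425446331806 253.15069243869098
w3 [  82.15    0.18 -124.01] [-3.2520e-01 -7.0000e-04  1.5704e+00] 336.91425446331806 253.15069243869098
w5 [  82.61    0.77 -123.5 ] [-3.2880e-01 -6.0000e-04  1.5709e+00] 336.91425446331806 253.15069243869098
w6 [  82.93    0.7  -123.9 ] [-3.280e-01 -7.000e-04  1.571e+00] 336.91425446331806 253.15069243869098
w7 [  82.74   -0.75 -123.53] [-3.2760e-01 -3.0000e-04  1.5716e+00] 336.91425446331806 253.15069243869098
[array([ 539.03476063, -128.20060677,  171.11957891])]
```

```bash
python3 -m crank '[[0.03,0.0004,0,0,0,0,1],[0.0604,0.0004,0.01,0,0,0,1],[0.0604,0.0004,0.03,0,0,0,1],[0.0604,0.0004,0.044,0,0,0,1],[0.0604,0.0004,0.044,0,0,0,1]]'
python3 -m crank '[[0,0,0,0,0,0,1],[0,0,0.002,0,0,0,1],[0,0,0.002,0,0,0,1]]'| grep -E "eef|contact|rot"
python3 -m crank '[[0,0,0.002,0,0,0,1],[0,0,0.002,0,0,0,1],[0,0,0.002,0,0,0,1]]'| grep -E "eef|contact|rot"
python3 -m crank '[[0,0,0.001,0,0,0,1],[0,0,0.001,0,0,0,1]]'| grep -E "eef|contact|rot"
```

```text
clock: 13.6
eef_pos: [510.7, -73.9, 125.8]
tcp_rot: [-3.139, -0.002, 2.044]
contact_force: [0.2, -0.9, -2.4]
opening: 0.111
grasp_force: 98.2
eef_pos: [512.4, -74.5, 125.8]
tcp_rot: [3.141, 0.001, 2.044]
contact_force: [0.5, -0.5, -1.2]
eef_pos: [512.0, -74.4, 123.4]
tcp_rot: [3.141, 0.0, 2.045]
contact_force: [-0.3, 0.2, -1.5]
eef_pos: [512.1, -74.4, 122.3]
tcp_rot: [3.141, 0.0, 2.045]
contact_force: [-0.3, -0.8, -2.1]
```

```bash
for i in 1; do python3 -m crank '[[0,0,0.001,0,0,0,1],[0,0,0.001,0,0,0,1]]'; python3 -m crank '[[0,0,0.001,0,0,0,1],[0,0,0.001,0,0,0,1]]';python3 -m crank '[[0,0,0.001,0,0,0,1],[0,0,0.001,0,0,0,1]]'; done| grep -E "eef|contact"
```

```text
eef_pos: [512.1, -74.4, 121.2]
contact_force: [0.4, -1.5, -2.0]
eef_pos: [512.1, -74.4, 120.2]
contact_force: [0.3, -1.2, -2.2]
eef_pos: [512.2, -74.4, 119.4]
contact_force: [0.9, -2.7, -0.0]
```

```bash
for i in 1; do python3 -m crank '[[0,0,0.001,0,0,0,1],[0,0,0.001,0,0,0,1]]'; python3 -m crank '[[0,0,0.001,0,0,0,1],[0,0,0.001,0,0,0,1]]';python3 -m crank '[[0,0,0.001,0,0,0,1],[0,0,0.001,0,0,0,1]]'; python3 -c "from h import *;print(r.sense()['wrist_torque'])"; done| grep -E "eef|contact|\["
```

```text
eef_pos: [512.4, -74.5, 118.5]
tcp_rot: [3.141, 0.001, 2.045]
contact_force: [0.1, -2.4, 1.7]
eef_pos: [512.3, -74.6, 117.3]
tcp_rot: [3.141, 0.001, 2.045]
contact_force: [2.1, -5.0, -1.9]
eef_pos: [512.2, -74.7, 116.1]
tcp_rot: [3.141, 0.001, 2.045]
contact_force: [1.7, -4.8, -2.5]
[-1.03796449 -0.45555313 -0.00492433]
```

```bash
python3 -m crank '[[-0.0006,0,0,0,0,0,1],[-0.0006,0,0.001,0,0,0,1],[-0.0006,0,0.001,0,0,0,1]]' | grep -E "eef|contact"
python3 -m crank '[[0,0,0.001,0,0,0,1],[0,0,0.002,0,0,0,1],[0,0,0.002,0,0,0,1]]'| grep -E "eef|contact"
python3 -m crank '[[0,0,0.001,0,0,0,1],[0,0,0.001,0,0,0,1]]'| grep -E "eef|contact"
```

```text
eef_pos: [512.3, -75.1, 115.0]
contact_force: [1.9, -4.7, -3.3]
eef_pos: [512.2, -74.9, 112.9]
contact_force: [2.4, -5.1, -3.4]
eef_pos: [511.9, -74.8, 111.7]
contact_force: [3.2, -3.5, -8.0]
```

```bash
for i in 1; do python3 -m crank '[[-0.0004,0,0.001,0,0,0,1],[-0.0004,0,0.001,0,0,0,1]]'; python3 -m crank '[[0,0,0.001,0,0,0,1],[0,0,0.001,0,0,0,1]]';python3 -m crank '[[0,0,0.001,0,0,0,1],[0,0,0.001,0,0,0,1]]'; done| grep -E "eef|contact"
```

```text
eef_pos: [511.9, -74.8, 110.9]
contact_force: [1.5, -1.1, -5.7]
eef_pos: [512.0, -74.9, 110.1]
contact_force: [0.5, 0.5, -2.6]
eef_pos: [512.4, -75.0, 109.5]
contact_force: [-1.0, 0.5, -0.2]
```

```bash
for i in 1; do python3 -m crank '[[0,0,0.001,0,0,0,1],[0,0,0.001,0,0,0,1]]'; python3 -m crank '[[0,0,0.001,0,0,0,1],[0,0,0.001,0,0,0,1]]';python3 -m crank '[[0,0,0.001,0,0,0,1],[0,0,0.001,0,0,0,1]]'; done| grep -E "eef|contact"
```

```text
eef_pos: [512.5, -75.1, 108.7]
contact_force: [-3.1, 1.1, 7.4]
eef_pos: [512.6, -75.1, 107.8]
contact_force: [-2.0, 1.0, 6.0]
eef_pos: [512.6, -75.1, 106.9]
contact_force: [-2.7, 0.4, 8.8]
```

```bash
for i in 1; do python3 -m crank '[[0,0,0.001,0,0,0,1],[0,0,0.002,0,0,0,1],[0,0,0.002,0,0,0,1]]'; python3 -m crank '[[0,0,0.001,0,0,0,1],[0,0,0.001,0,0,0,1]]';python3 -m crank '[[0,0,0.001,0,0,0,1],[0,0,0.001,0,0,0,1]]'; done| grep -E "eef|contact"
```

```text
eef_pos: [512.7, -75.2, 104.9]
contact_force: [-2.7, 1.3, 8.9]
eef_pos: [512.7, -75.2, 104.0]
contact_force: [-2.7, 0.7, 9.5]
eef_pos: [512.8, -75.2, 103.3]
contact_force: [-3.7, 0.4, 12.4]
```

```bash
for i in 1; do python3 -m crank '[[0.0002,0,0.0007,0,0,0,1],[0.0002,0,0.0007,0,0,0,1]]'; python3 -m crank '[[0,0,0.0005,0,0,0,1],[0,0,0.0005,0,0,0,1],[0,0,0.0005,0,0,0,1]]'; done| grep -E "eef|contact|clock|open"
```

```text
clock: 18.5
eef_pos: [512.9, -75.2, 103.2]
contact_force: [-6.6, -0.3, 19.6]
opening: 0.113
clock: 18.8
eef_pos: [512.9, -75.2, 103.1]
contact_force: [-8.2, 0.3, 25.1]
opening: 0.113
```

```bash
python3 - <<'E'
from h import *
f=cams.grab_frame("wrist")
m=cv2.inRange(f["image"][205:300,242:266],(85,85,85),(255,255,255));n,l,st,c=cv2.connectedComponentsWithStats(m);print(st[1:]+[242,205,0,0,0])
s=r.sense();print(s["contact_force"],s["eef_pos"],s["tcp_rot"])
E
```

```text
[[250 228   7  35 241]]
[-6.52159920e+00  2.65520238e-03  2.59264607e+01] [512.92384464 -75.15924041 103.10444699] [3.14052325e+00 8.86171954e-04 2.04486725e+00]
```

```bash
python3 -c "from rig import sign_off;print(sign_off())"
```

```text
the job is handed in; nothing more can be done
None
```

I moved the knob to the bare spindle, felt it snap home and signed off holding it against its stop at about 26 N. It had slipped in the grip coming off the donor spindle, so I set it down on the hob and regripped it. My last check used forces, travel and one wrist-camera measurement; I had no picture views left to look at the result.

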